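Weigh out the steel freehub body and hold it on the hub

TASK

The rear hub in the vice is to get two spacer rings and then the steel freehub body on its upright axle. Slide exactly two of the three brass rings down the axle onto the hub and leave the third on the bench; lift the two look-alike freehub bodies one after the other to feel which is the heavier (the steel one), and leave the light one standing upright on the bench. Slide the heavy one over the axle down onto the rings and finish while still gripping it there, upright and still, so that the mechanic can screw in its bolt; do not push the cassette, grease tub or hex key out of place.

Things in the scene. Friction and masses are not known exactly. Their poses are not given: they have to be found in the camera images.
- hub_vice: rear hub of bare metal (two spoke flanges, 53 and 57 mm across) standing upright in a small steel vice (150 x 63 mm, 60 mm high) that is fixed to the bench; the vice's screw and tommy bar reach 96 mm from the hub's axis. Origin: on the bench under the hub's axis; z up, x along the vice away from the screw
- axle_shoulder (a point): centre of the flat shoulder (38 mm across) on top of the hub, round the foot of the axle, on which the first spacer ring comes to lie; 145 mm above the bench. z up along the axle
- axle_tip (a point): top of the axle, in the middle; the axle is a steel pin of 15 mm diameter that rises 40 mm from the shoulder to 185 mm above the bench, its last 8 mm tapering to 8 mm
- freehub_a: splined freehub body of dark metal, standing upright: tube of 34 mm outer diameter, 36 mm tall, with an 18 mm bore right through. Origin: centre of its underside, z up along the bore. Of the two, one is steel (0.25 to 0.36 kg), one aluminium (0.09 to 0.13 kg); they look alike and either may stand on either spot: only lifting tells them apart
- freehub_b: splined freehub body of dark metal, standing upright: tube of 34 mm outer diameter, 36 mm tall, with an 18 mm bore right through. Origin: centre of its underside, z up along the bore. Of the two, one is steel (0.25 to 0.36 kg), one aluminium (0.09 to 0.13 kg); they look alike and either may stand on either spot: only lifting tells them apart
- spacer_a: brass spacer ring lying flat: outer diameter 34 mm, bore 18 mm, 6 mm thick, 30 g; one of three alike. Origin: centre of its underside, z up along its bore
- spacer_b: brass spacer ring lying flat: outer diameter 34 mm, bore 18 mm, 6 mm thick, 30 g; one of three alike. Origin: centre of its underside, z up along its bore
- spacer_c: brass spacer ring lying flat: outer diameter 34 mm, bore 18 mm, 6 mm thick, 30 g; one of three alike. Origin: centre of its underside, z up along its bore
- cassette: bystander: a sprocket cassette lying flat, 97 mm across, 25 mm tall; origin: centre of its underside
- grease_tub: bystander: a tub with a screw lid, 86 mm across, 64 mm tall; origin: centre of its underside
- hex_key: bystander: an L-shaped hexagon key lying flat, 120 x 99 mm, 8 mm thick; origin: middle of its outline on the bench
There are look-alikes about, which are no part of the job. What is shaped like the spacer_b but black or purple is not meant.

How it is judged:
By the outcome, as a careful person would: the job done as asked, in the order asked, and still so for the second after the job is handed in, while the arm keeps its last pose, push and grip.
It also fails if it takes over 72 s, if anything falls off the work surface, if the arm or the gripper's body presses on something with over 40 N, if the wrist force passes 120 N, or if a joint passes its speed limit or range.

ROBOT

A 7-joint arm with a two-finger parallel gripper is mounted at the origin on a cart in front of the work surface, level with it; the furniture and walls round the work are solid. World frame = base frame: x ahead of the robot, y to its left, z up, the work surface at z = 0. Lengths are in m, angles in degrees, forces in N, time in s.
With the tool pointing down it reaches from about 0.425 to 0.875 m from the base axis. Payload 4.7 kg.
Tool frame: the origin (TCP) lies at the very end of the fingers, on their centre line; the grasp point (between the pads) lies env.hold_point_z behind it (env.hold_point_z is the distance from the TCP to the grasp point, in m); z points along the fingers, y is the line along which they close (so a half turn about z gives the same grasp; the last joint's range is limited). The gripper opens to 87 mm and grips with 3 to 60 N. Pads are 19 mm wide; open, the fingers measure 117 mm over their backs; the gripper's body (75 mm by 190 mm) begins 51 mm behind the grasp point.
Start: joints at [0.808, 18.392, -4.016, 83.108, 1.295, 78.541, -3.26], TCP at [0.65, -0, 0.223] pointing down, gripper open.
Joint ranges: [-163.93, 163.93], [-17.29, 119.83], [-79.2, 71.16], [3.27, 140.29], [-89.18, 269.18], [5.43, 117.66], [-154.24, 154.24]. Speed limits (degrees/s): [147.25, 147.25, 180, 180, 180, 180, 180].

INTERFACE

Orientations are given as [roll, pitch, yaw] about the fixed x, y, z axes, in that order (R = Rz(yaw) Ry(pitch) Rx(roll)).
In Python, from cell import env gives the robot as it stands.
- The arm moves only by the shell command python3 -m jog 'ROWS' [FORCE]. ROWS is JSON, a list of rows, each an object with "dp": the shift along the tool's x, y, z in cm, a list of three; "twist": the turn about the tool's z in degrees; "fingers": the opening, from 0 (shut) to 1 (fully open). A call has 1 to 8 rows; each row is the pose to reach, as a shift and turn from the pose commanded when the call began, along the tool's axes at that moment; what a row does not reach only later rows make up. A row lasts 1/8 s, in which the tool goes at most 62.5 mm and 10.7 degrees, less where a joint would pass 70% of its speed; a pose out of reach is approached as far as the arm can. A call with a gripper value outside its range is refused whole. The fingers move at their own pace and stop on an object; FORCE is the grip in N (left out, the last holds). Time passes only in rows, so rows that repeat a pose let the fingers close. It gives the time, the measured TCP pose, the force, the opening and the grip force at its end, in the units of the state.
- env.get_obs(): the state, without advancing time (a new reading comes with each control period).
- env.read_camera(name): name is "scene" or "side" or "wrist"; returns a dict with "pixels" (420x560x3 uint8, blue, green, red), "depth" (420x560 float32, m along the optical axis (not along the pixel's ray), 0 where there is no reading), "fx", "fy", "cx", "cy" (pixels), "rvec" (rotation vector, rad) and "tvec" (3), from world to camera coordinates, as OpenCV has them. Camera axes: x right, y down, z forward; pixel columns grow to the right and rows downward; lengths in m; the calibration is good to about 2 mm. A picture is of the moment at which its call begins.
- env.sign_off(): hands the job in; it is judged then, once.
The state is a dict: "time_s": time; "qpos": joint angles; "joint_velocities": joint speeds; "effort": joint torques, N m; "tool_pos": TCP position; "tool_rot": TCP orientation; "force": force on the tool from outside, world axes, zero at the start; "wrist_torque": the same for the moment, N m; "grip_width": finger opening in m; "grasp_force": force on a finger pad.
Only numpy, scipy, OpenCV 4.12 (cv2) and the standard library are available. Lean on these libraries where they do the work, as an engineer would, in place of code of your own. Each camera call takes 0.05 s, during which the arm holds its last target. There are 200 camera calls.

## Working session

There is one attempt and no reset: what is moved stays moved. The work goes in short steps, Python scripts to look and compute and a shell command to move; the robot and the scene stay as the last step left them, time stands still between calls to the robot, and variables do not carry over. Pictures are saved under pics/ and viewed, at most 13 in all, crops included, and the job is handed in when it is done.

```bash
mkdir -p pics
cat > h.py <<'E'
import numpy as np, cv2
from cell import env
def cam(n):
    c=env.read_camera(n); R=cv2.Rodrigues(np.array(c['rvec'],float))[0]; c['R']=R; c['t']=np.array(c['tvec'],float).ravel(); c['n']=n
    return c
def cloud(c):
    d=c['depth'].astype(float); v,u=np.indices(d.shape)
    p=np.stack([(u-c['cx'])/c['fx']*d,(v-c['cy'])/c['fy']*d,d],-1)
    w=(p-c['t'])@c['R']; w[d==0]=np.nan
    return w
def ray(c,u,v,z):
    o=-c['R'].T@c['t']; r=c['R'].T@np.array([(u-c['cx'])/c['fx'],(v-c['cy'])/c['fy'],1.])
    return o+r*(z-o[2])/r[2]
def proj(c,p):
    q=c['R']@np.array(p,float)+c['t']; return q[0]/q[2]*c['fx']+c['cx'],q[1]/q[2]*c['fy']+c['cy']
E
python3 - <<'E'
from h import *
ims=[]
for n in("scene","side","wrist"):
    c=cam(n); cv2.imwrite(f'pics/{n}0.png',c['pixels']); print(n,-c['R'].T@c['t'],c['fx'])
    np.savez(f'{n}0.npz',**{k:c[k] for k in('pixels','depth','fx','fy','cx','cy','R','t')})
o=env.get_obs(); print(o,env.hold_point_z)
E
```

```text
scene [-0.17250548 -0.62258572  1.06840651] 391.548593922614
side [0.60204733 1.00398677 0.74550499] 478.3960583569316
wrist [0.64983101 0.07663123 0.38380558] 344.7131370915225
{'time_s': 0.15, 'qpos': array([ 0.80938392, 18.42973454, -4.01519323, 83.15805192,  1.29501258,
       78.54091606, -3.2593378 ]), 'joint_velocities': array([-0.05027957, -0.09521164, -0.0238761 , -0.17388227, -0.08283492,
       -0.04999508, -0.04236223]), 'effort': array([ 2.16972071e-04, -4.91794288e+01, -4.04079035e-01, -3.12878716e+01,
       -6.39387709e-02,  4.04033612e-02,  9.90178205e-05]), 'tool_pos': array([ 6.49587808e-01, -6.82027707e-05,  2.21714790e-01]), 'tool_rot': array([-1.79916512e+02,  5.13884120e-03,  9.00003395e+01]), 'force': array([ 0.21311251, -0.04212887,  0.03763151]), 'wrist_torque': array([ 0.02068923, -0.01142631, -0.05002124]), 'grasp_force': 0.0, 'grip_width': 0.08688207269452791} 0.0187
```

View pics/scene0.png

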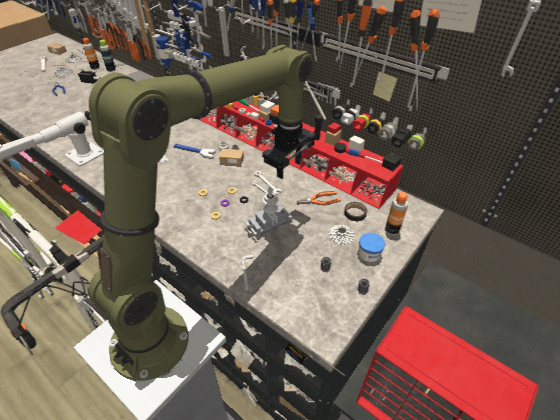

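View pics/side0.png

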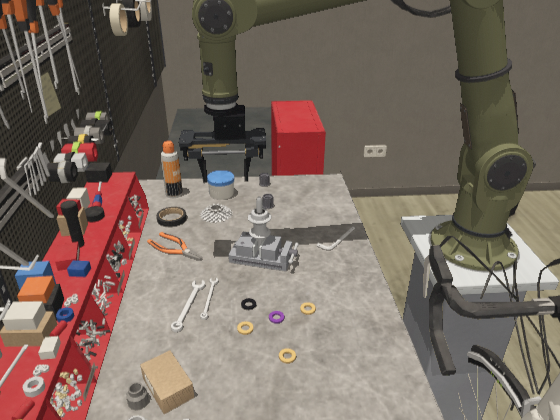

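View pics/wrist0.png

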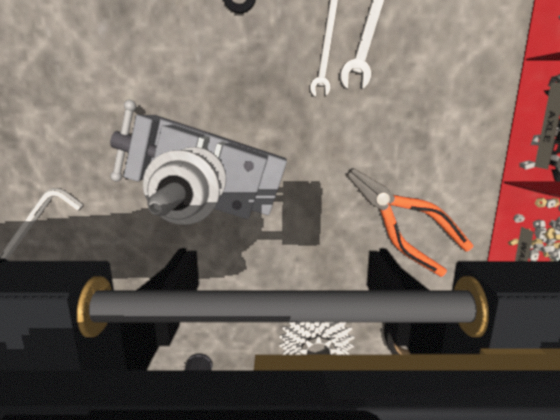

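The scene view shows brass rings at about (203,192), (232,190) and (215,215), the hub axle at (270,188), and freehubs at (326,264) and (363,286). The side view shows rings at (308,308), (245,328) and (287,355). The wrist view shows the axle tip near (160,203).

Run:
```python
from h import *
def ld(n):
    z=np.load(n+'0.npz'); return {k:z[k] for k in z}
for n in('scene','side'):
    c=ld(n); hsv=cv2.cvtColor(c['pixels'],cv2.COLOR_BGR2HSV); w=cloud(c)
    bench=(abs(w[...,2])<0.02)&(w[...,0]>0.3)&(w[...,0]<0.9)&(abs(w[...,1])<.5)
    m=(cv2.inRange(hsv,(12,120,90),(32,255,255))>0)&bench
    k,l,s,ce=cv2.connectedComponentsWithStats(m.astype(np.uint8))
    for i in range(1,k):
        if s[i,4]>15:
            x,y,ww,hh,_=s[i]; print(n,'ring',s[i],ray(c,x+ww/2-.5,y+hh/2-.5,.003).round(4))
    # tall dark small things for freehub
    m=(c['pixels'].max(2)<90)&(w[...,2]>0.028)&(w[...,2]<0.042)&(w[...,1]<0)&(w[...,0]>.3)&(w[...,0]<.9)
    k,l,s,ce=cv2.connectedComponentsWithStats(m.astype(np.uint8))
    for i in range(1,k):
        if s[i,4]>15: print(n,'fh',s[i],ray(c,*ce[i],.036).round(4),np.nanmedian(w[l==i],0).round(4))
    # heights near hub
    m=(w[...,2]>0.13)&(w[...,2]<.19)&(w[...,0]>.35)&(w[...,0]<.75)&(w[...,1]>-.1)&(w[...,1]<.3)
    k,l,s,ce=cv2.connectedComponentsWithStats(m.astype(np.uint8))
    for i in range(1,k):
        if s[i,4]>15: 
            q=w[l==i]; print(n,'hub',s[i],np.median(q,0).round(4)); t=q[q[:,2]>.165]; print(t.mean(0) if len(t) else 0,len(t))
    for nm,lo,hi in(('tub',.05,.075),('cass',.012,.03)):
        q=w[(w[...,2]>lo)&(w[...,2]<hi)&(w[...,1]<-.05)&(w[...,1]>-.5)&(w[...,0]>.4)&(w[...,0]<.9)]; print(nm,np.median(q,0).round(3))
c=ld('wrist'); w=cloud(c)
q=w[(w[...,2]>.17)&(w[...,2]<.19)&(w[...,1]>0)][:]; 
v,u=np.nonzero((w[...,2]>.178)&(w[...,2]<.19)&(np.indices(w.shape[:2])[0]<240)&(np.indices(w.shape[:2])[1]<240)); print(len(u),u.mean(),v.mean(), w[v,u].mean(0))
m=(w[...,2]>.14)&(w[...,2]<.15)&(np.indices(w.shape[:2])[0]<240)&(np.indices(w.shape[:2])[1]<300); print('sh',w[m].min(0),w[m].max(0),w[m].mean(0))
```

```text
scene ring [228 188   8   6  28] [0.6172 0.2593 0.003 ]
scene ring [199 190   8   6  31] [0.5356 0.3422 0.003 ]
scene ring [212 212   8   7  33] [0.4793 0.2113 0.003 ]
scene fh [278 217  10   6  24] [ 0.5964 -0.0201  0.036 ] [ 0.5942 -0.0208  0.036 ]
scene fh [387 221  14  10  42] [ 0.8113 -0.3494  0.036 ] [ 0.8101 -0.3519  0.0364]
scene fh [322 261   9   5  20] [ 0.5288 -0.2546  0.036 ] [ 0.528  -0.2558  0.0337]
scene fh [360 284   9   5  20] [ 0.53   -0.3935  0.036 ] [ 0.53   -0.393   0.0339]
scene hub [262 187  17  18 171] [0.5695 0.0134 0.1449]
[0.57294103 0.01690309 0.17694302] 25
tub [ 0.683 -0.338  0.064]
cass [ 0.704 -0.227  0.019]
side ring [239 329  14   5  17] [0.6136 0.2717 0.003 ]
side fh [259 173  10   6  27] [ 0.5436 -0.3736  0.036 ] [ 0.5442 -0.3766  0.0325]
side fh [166 183  16   8  65] [ 0.8229 -0.3162  0.036 ] [ 0.8221 -0.3152  0.0353]
side fh [263 197  10   5  18] [ 0.5381 -0.2233  0.036 ] [ 0.5371 -0.231   0.0311]
side hub [248 197  23  27 315] [0.5728 0.0311 0.1435]
[0.5729013  0.02719074 0.17512756] 50
tub [ 0.694 -0.315  0.062]
cass [ 0.708 -0.222  0.018]
387 158.88372093023256 204.61757105943153 [0.57463221 0.02225216 0.18150328]
sh [0.55299696 0.00080175 0.14004753] [0.59404029 0.04198727 0.14998307] [0.57715883 0.02453688 0.14490588]
```

```bash
python3 -m jog '[{"dp":[5,-2.75,0]},{"dp":[10,-5.5,0]},{"dp":[15,-8.2,0]},{"dp":[20,-11,0],"fingers":0.6},{"dp":[20,-11,0],"fingers":0.6},{"dp":[20,-11,0],"fingers":0.6}]' 30
cat > rings.py <<'E'
from h import *
c=cam('wrist'); cv2.imwrite('pics/wr1.png',c['pixels']); hsv=cv2.cvtColor(c['pixels'],cv2.COLOR_BGR2HSV)
m=cv2.inRange(hsv,(12,120,90),(32,255,255))
for q in cv2.findContours(m,cv2.RETR_EXTERNAL,cv2.CHAIN_APPROX_NONE)[0]:
    if cv2.contourArea(q)>150:
        (u,v),ax,_=cv2.fitEllipse(q); print((u,v),ax,ray(c,u,v,.0045).round(4))
o=env.get_obs(); print(o['tool_pos'].round(4),o['tool_rot'].round(2),'tcp px',proj(c,o['tool_pos']))
E
python3 rings.py
```

```text
(469.05609130859375, 304.5890808105469) (30.90290069580078, 60.269466400146484) [ 0.882  -0.1536  0.0045]
(86.45580291748047, 305.97576904296875) (17.847991943359375, 50.9772834777832) [ 0.4055 -0.1562  0.0045]
[ 6.497e-01 -1.000e-04  2.219e-01] [-1.7993e+02  1.0000e-02  9.0000e+01] tcp px (np.float64(282.1078671877152), np.float64(267.06722254948255))validation failed for argument at $[0]...
```

View pics/wr1.png

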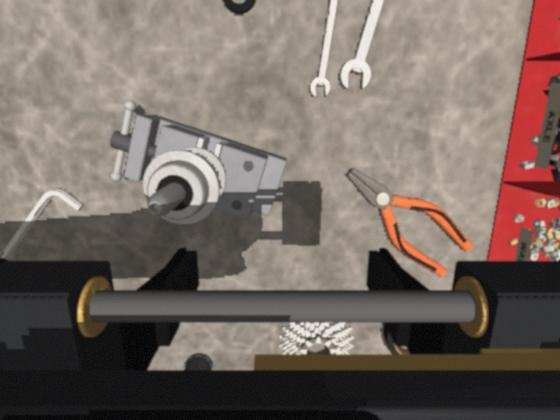

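The call was refused because each row needs all its keys. The picture shows the same view as at the start, with the axle tip near (160,203).

```bash
python3 -m jog '[{"dp":[5,-2.75,0],"twist":0,"fingers":1},{"dp":[10,-5.5,0],"twist":0,"fingers":1},{"dp":[15,-8.2,0],"twist":0,"fingers":0.6},{"dp":[20,-11,0],"twist":0,"fingers":0.6},{"dp":[20,-11,0],"twist":0,"fingers":0.6},{"dp":[20,-11,0],"twist":0,"fingers":0.6}]' 30
python3 rings.py
```

```text
time_s: 0.95
tool_pos: [0.5403, 0.1993, 0.2225]
tool_rot: [180.0, 0.1, 90.0]
force: [0.0, -0.0, 0.0]
grip_width: 0.0563
grasp_force: 0.0
(416.4909973144531, 309.7250671386719) (11.165886878967285, 49.56743621826172) [0.709  0.0374 0.0045]
(152.91253662109375, 304.7654113769531) (19.8902645111084, 54.05861282348633) [0.3794 0.0443 0.0045]
(224.0262908935547, 171.68948364257812) (29.1158504486084, 29.747787475585938) [0.4759 0.2116 0.0045]
(352.0544128417969, 126.1957015991211) (29.563291549682617, 32.05828094482422) [0.6153 0.2608 0.0045]
(273.7875061035156, 43.40824508666992) (27.2139892578125, 33.29713821411133) [0.532  0.3414 0.0045]
[0.5407 0.1984 0.2224] [1.7998e+02 6.0000e-02 8.9890e+01] tcp px (np.float64(282.7761061741679), np.float64(268.4736065557503))
```

View pics/wr1.png

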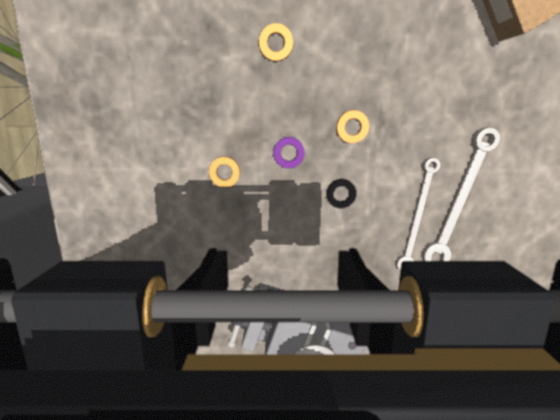

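The wrist view shows brass rings at (224,172), (352,126) and (274,43), a purple one at (289,152) and a black one at (341,193). I'll grasp the ring at (0.615, 0.261).

```bash
python3 -m jog '[{"dp":[3,3.7,3],"twist":0,"fingers":0.6},{"dp":[6.1,7.5,7],"twist":0,"fingers":0.6},{"dp":[6.1,7.5,13],"twist":0,"fingers":0.6},{"dp":[6.1,7.5,19],"twist":0,"fingers":0.6},{"dp":[6.1,7.5,22],"twist":0,"fingers":0.6},{"dp":[6.1,7.5,22],"twist":0,"fingers":0.6},{"dp":[6.1,7.5,22],"twist":0,"fingers":0.6},{"dp":[6.1,7.5,22],"twist":0,"fingers":0.3}]' 20
python3 -m jog '[{"dp":[0,0,0],"twist":0,"fingers":0.2},{"dp":[0,0,0],"twist":0,"fingers":0.2},{"dp":[0,0,0],"twist":0,"fingers":0.2}]' 20
```

```text
time_s: 2.0
tool_pos: [0.6156, 0.2597, 0.0023]
tool_rot: [-180.0, 0.0, 89.9]
force: [0.0, 0.1, -1.3]
grip_width: 0.0477
grasp_force: 0.0
time_s: 2.38
tool_pos: [0.615, 0.261, 0.0026]
tool_rot: [180.0, 0.0, 90.0]
force: [-0.3, 0.9, -1.1]
grip_width: 0.0319
grasp_force: 20.0
```

```bash
python3 -m jog '[{"dp":[0,0,-4],"twist":0,"fingers":0.2},{"dp":[0,0,-10],"twist":0,"fingers":0.2},{"dp":[-4,-1,-15],"twist":0,"fingers":0.2},{"dp":[-9,-2,-18],"twist":0,"fingers":0.2},{"dp":[-14,-3,-20.7],"twist":0,"fingers":0.2},{"dp":[-20,-4.1,-22.7],"twist":0,"fingers":0.2},{"dp":[-26,-4.1,-24.7],"twist":0,"fingers":0.2},{"dp":[-31,-4.1,-24.7],"twist":0,"fingers":0.2}]' 20
python3 -m jog '[{"dp":[0,0,0],"twist":0,"fingers":0.2},{"dp":[0,0,0],"twist":0,"fingers":0.2},{"dp":[0,0,0],"twist":0,"fingers":0.2}]' 20
cat > hub.py <<'E'
from h import *
import sys
c=cam('wrist'); cv2.imwrite(sys.argv[1],c['pixels']); w=cloud(c); v,u=np.indices(w.shape[:2])
o=env.get_obs(); print(o['tool_pos'].round(4),o['tool_rot'].round(2),'tcp px',proj(c,o['tool_pos']))
print('cam',(-c['R'].T@c['t']).round(4))
ok=(abs(w[...,0]-.574)<.05)&(abs(w[...,1]-.022)<.05)
for lo,hi in((.183,.188),(.141,.149),(.147,.153),(.153,.16)):
    m=ok&(w[...,2]>lo)&(w[...,2]<hi); q=w[m]
    if len(q)<20: continue
    (cu,cv_),ax,_=cv2.fitEllipse(np.stack([u[m],v[m]],1).astype(np.float32)) if 0 else cv2.minEnclosingCircle(np.stack([u[m],v[m]],1).astype(np.float32))+(0,)
    print(lo,len(q),'circ',(cu,cv_),ax,ray(c,cu,cv_,q[:,2].mean()).round(4),'mid',((q.min(0)+q.max(0))/2).round(4),'ext',np.ptp(q,0).round(4))
E
python3 hub.py pics/hub1.png
```

```text
time_s: 3.38
tool_pos: [0.5746, -0.0515, 0.2521]
tool_rot: [179.7, 0.0, 89.9]
force: [0.1, 0.5, -0.4]
grip_width: 0.0318
grasp_force: 20.0
time_s: 3.75
tool_pos: [0.574, -0.0469, 0.2493]
tool_rot: [-180.0, -0.0, 90.2]
force: [0.2, -0.2, -0.4]
grip_width: 0.0318
grasp_force: 20.0
[ 0.5741 -0.047   0.2494] [-1.7998e+02 -3.0000e-02  9.0180e+01] tcp px (np.float64(282.0065758382934), np.float64(267.0950402985855))
cam [0.5739 0.0297 0.4116]
0.183 104 circ (281.0, 125.0) 8.24631118774414 [0.5731 0.0216 0.1844] mid [0.5734 0.0215 0.1849] ext [0.0096 0.01   0.0038]
0.141 1963 circ (281.5, 122.59091186523438) 27.95556640625 [0.5733 0.0219 0.1451] mid [0.5734 0.0215 0.1446] ext [0.0402 0.0403 0.0065]
0.147 22 circ (281.8095703125, 123.11670684814453) 23.983627319335938 [0.5736 0.0216 0.1473] mid [0.5733 0.0197 0.1474] ext [0.0349 0.0311 0.0008]
```

View pics/hub1.png

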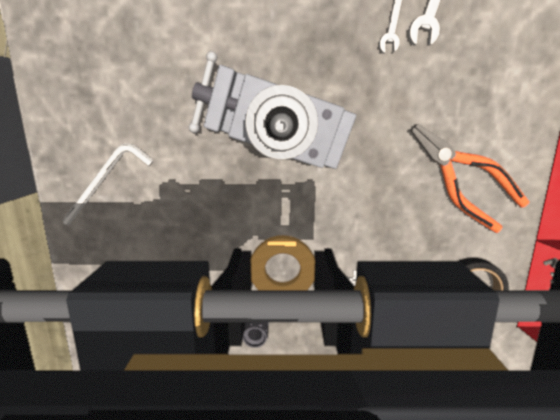

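The ring is held level with its bore at about (283,267), close to the TCP pixel. The axle tip is at (281,125).

```bash
cat > held.py <<'E'
from h import *
c=cam('wrist'); o=env.get_obs(); T=o['tool_pos']; p=proj(c,T)
hsv=cv2.cvtColor(c['pixels'],cv2.COLOR_BGR2HSV); m=cv2.inRange(hsv,(10,90,60),(35,255,255))
r=np.zeros_like(m); x,y=int(p[0]),int(p[1]); r[y-45:y+25,x-45:x+45]=255; m&=r
cs,hi=cv2.findContours(m,cv2.RETR_CCOMP,cv2.CHAIN_APPROX_NONE)
for q,h in zip(cs,hi[0]):
    if len(q)>30:
        (u,v),ax,_=cv2.fitEllipse(q); print('hole' if h[3]>=0 else 'outer',(u,v),ax,(ray(c,u,v,T[2]+.006)-T).round(4),(ray(c,u,v,T[2])-T).round(4))
E
python3 held.py
```

```text
outer (282.1595764160156, 264.9194641113281) (57.475772857666016, 67.51260375976562) [0.0001 0.0042 0.006 ] [0.0001 0.0014 0.    ]
hole (282.2901306152344, 267.28021240234375) (30.014484405517578, 35.98942947387695) [0.0001 0.0029 0.006 ] [0.0002 0.0001 0.    ]
```

```bash
python3 -m jog '[{"dp":[3.5,0,0],"twist":0,"fingers":0.2},{"dp":[7.05,-0.1,1],"twist":0,"fingers":0.2},{"dp":[7.05,-0.1,4],"twist":0,"fingers":0.2},{"dp":[7.05,-0.1,4.5],"twist":0,"fingers":0.2},{"dp":[7.05,-0.1,4.5],"twist":0,"fingers":0.2},{"dp":[7.05,-0.1,4.5],"twist":0,"fingers":0.2}]' 20
python3 - <<'E'
from h import *
c=cam('wrist');cv2.imwrite('pics/al1w.png',c['pixels']); o=env.get_obs(); print(o['tool_pos'].round(4),o['force'].round(2))
s=cam('side'); u,v=map(int,proj(s,o['tool_pos'])); a=cv2.resize(s['pixels'][v-40:v+60,u-60:u+60],None,fx=4,fy=4)[:,:400]
cv2.imwrite('pics/al1.png',np.hstack([a,c['pixels'][70:370,100:480].repeat(1,0)[:300].copy() if 0 else cv2.resize(c['pixels'][150:350,180:380],(400,400))]))
E
```

```text
time_s: 4.6
tool_pos: [0.5738, 0.0211, 0.2058]
tool_rot: [179.9, -0.0, 90.0]
force: [-0.3, 0.0, -1.4]
grip_width: 0.0315
grasp_force: 20.0
[0.5738 0.0211 0.2058] [-0.43 -1.45 -0.31]
```

View pics/al1.png

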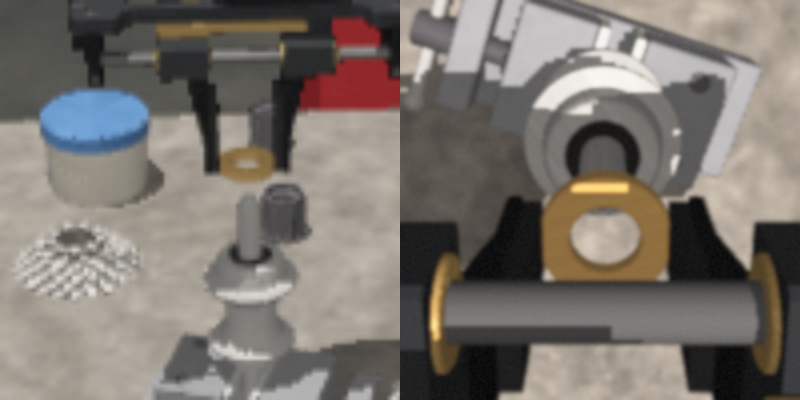

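The left half (side view) shows the ring centred over the axle, and the right half (wrist view) agrees. Lowering it now.

```bash
python3 -m jog '[{"dp":[0,0,1.5],"twist":0,"fingers":0.2},{"dp":[0,0,2.7],"twist":0,"fingers":0.2},{"dp":[0,0,3.9],"twist":0,"fingers":0.2},{"dp":[0,0,5],"twist":0,"fingers":0.2},{"dp":[0,0,5.5],"twist":0,"fingers":0.2},{"dp":[0,0,5.5],"twist":0,"fingers":0.2}]' 20
```

```text
time_s: 5.45
tool_pos: [0.5728, 0.0215, 0.1492]
tool_rot: [-180.0, 0.0, 90.0]
force: [-1.0, 0.3, 0.7]
grip_width: 0.0315
grasp_force: 20.0
```

```bash
python3 -m jog '[{"dp":[0,0,0.2],"twist":0,"fingers":0.2},{"dp":[0,0,0.2],"twist":0,"fingers":0.55},{"dp":[0,0,0.2],"twist":0,"fingers":0.55},{"dp":[0,0,0.2],"twist":0,"fingers":0.55},{"dp":[0,0,-3],"twist":0,"fingers":0.55},{"dp":[0,0,-6],"twist":0,"fingers":0.55}]' 20
python3 -m jog '[{"dp":[5,-2.5,0],"twist":0,"fingers":0.6},{"dp":[10,-5,0],"twist":0,"fingers":0.6},{"dp":[15,-7.6,3],"twist":0,"fingers":0.6},{"dp":[19,-9.7,6],"twist":0,"fingers":0.6},{"dp":[19,-9.7,11],"twist":0,"fingers":0.6},{"dp":[19,-9.7,16],"twist":0,"fingers":0.6},{"dp":[19,-9.7,19],"twist":0,"fingers":0.6},{"dp":[19,-9.7,20.7],"twist":0,"fingers":0.6}]' 20
python3 -m jog '[{"dp":[0,0,0],"twist":0,"fingers":0.6},{"dp":[0,0,0],"twist":0,"fingers":0.2},{"dp":[0,0,0],"twist":0,"fingers":0.2},{"dp":[0,0,0],"twist":0,"fingers":0.2},{"dp":[0,0,0],"twist":0,"fingers":0.2}]' 20
```

```text
time_s: 6.2
tool_pos: [0.5729, 0.0215, 0.2103]
tool_rot: [-180.0, 0.0, 90.0]
force: [-0.2, -0.0, 0.6]
grip_width: 0.0478
grasp_force: 0.0
time_s: 7.2
tool_pos: [0.4752, 0.2111, 0.001]
tool_rot: [-179.9, 0.0, 90.0]
force: [0.1, -0.5, 0.2]
grip_width: 0.0522
grasp_force: 0.0
time_s: 7.82
tool_pos: [0.4765, 0.2117, 0.0032]
tool_rot: [179.9, -0.0, 90.0]
force: [0.4, -0.4, 2.9]
grip_width: 0.0318
grasp_force: 20.0
```

```bash
python3 -m jog '[{"dp":[0,0,-4],"twist":0,"fingers":0.2},{"dp":[0,0,-10],"twist":0,"fingers":0.2},{"dp":[-3,1,-15],"twist":0,"fingers":0.2},{"dp":[-6,2.2,-20],"twist":0,"fingers":0.2},{"dp":[-11,4,-24],"twist":0,"fingers":0.2},{"dp":[-16,6,-24.7],"twist":0,"fingers":0.2},{"dp":[-21.5,8,-24.7],"twist":0,"fingers":0.2},{"dp":[-26,9.7,-24.7],"twist":0,"fingers":0.2}]' 20
python3 -m jog '[{"dp":[0,0,0],"twist":0,"fingers":0.2},{"dp":[0,0,0],"twist":0,"fingers":0.2},{"dp":[0,0,0],"twist":0,"fingers":0.2},{"dp":[0,0,0],"twist":0,"fingers":0.2}]' 20
python3 held.py; python3 hub.py pics/hub2.png
```

```text
time_s: 8.82
tool_pos: [0.5733, -0.0512, 0.2497]
tool_rot: [180.0, 0.0, 89.9]
force: [1.2, 0.1, 0.1]
grip_width: 0.0318
grasp_force: 20.0
time_s: 9.32
tool_pos: [0.5729, -0.0471, 0.2497]
tool_rot: [180.0, -0.0, 90.1]
force: [0.4, -0.1, 0.1]
grip_width: 0.032
grasp_force: 20.0
outer (282.28106689453125, 264.3433532714844) (58.371315002441406, 66.84432983398438) [0.0001 0.0045 0.006 ] [0.0001 0.0017 0.    ]
hole (282.25543212890625, 266.2545166015625) (30.016069412231445, 35.76589584350586) [0.0001 0.0035 0.006 ] [0.0001 0.0006 0.    ]
[ 0.5729 -0.0476  0.2497] [179.98  -0.    90.09] tcp px (np.float64(281.9690082603417), np.float64(267.35763434849355))
cam [0.5728 0.0293 0.412 ]
0.183 97 circ (283.0, 124.5) 8.381627082824707 [0.5734 0.0213 0.1843] mid [0.5734 0.0213 0.1848] ext [0.0103 0.0094 0.0035]
0.141 727 circ (282.5, 121.86363983154297) 27.904077529907227 [0.5731 0.0219 0.1446] mid [0.5732 0.0217 0.145 ] ext [0.0404 0.0404 0.0078]
0.147 1250 circ (283.0, 122.5) 23.83809471130371 [0.5735 0.0216 0.1511] mid [0.5735 0.0213 0.15  ] ext [0.0338 0.0335 0.0059]
```

View pics/hub2.png

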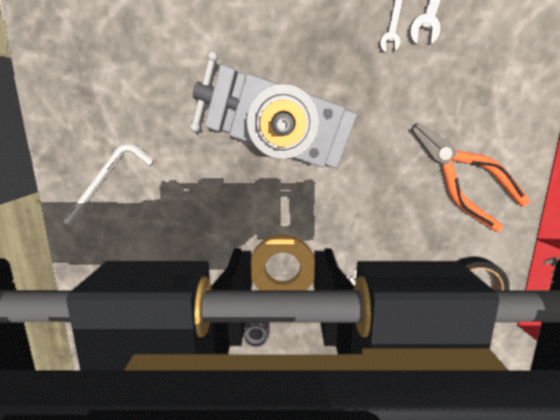

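The first ring lies flat on the shoulder at (283,123). The second is held well.

```bash
python3 -m jog '[{"dp":[3.5,0,0],"twist":0,"fingers":0.2},{"dp":[6.95,0,1],"twist":0,"fingers":0.2},{"dp":[6.95,0,4],"twist":0,"fingers":0.2},{"dp":[6.95,0,4.5],"twist":0,"fingers":0.2},{"dp":[6.95,0,4.5],"twist":0,"fingers":0.2},{"dp":[6.95,0,5.5],"twist":0,"fingers":0.2},{"dp":[6.95,0,6.7],"twist":0,"fingers":0.2},{"dp":[6.95,0,7.5],"twist":0,"fingers":0.2}]' 20
python3 -m jog '[{"dp":[0,0,1],"twist":0,"fingers":0.2},{"dp":[0,0,2],"twist":0,"fingers":0.2},{"dp":[0,0,2],"twist":0,"fingers":0.2},{"dp":[0,0,2],"twist":0,"fingers":0.2}]' 20
```

```text
time_s: 10.42
tool_pos: [0.5727, 0.0208, 0.1736]
tool_rot: [-180.0, 0.0, 90.0]
force: [0.0, -0.0, 0.3]
grip_width: 0.0315
grasp_force: 20.0
time_s: 10.92
tool_pos: [0.573, 0.021, 0.1546]
tool_rot: [180.0, 0.0, 90.0]
force: [0.4, -0.2, -0.6]
grip_width: 0.0322
grasp_force: 20.0
```

```bash
python3 -m jog '[{"dp":[0,0,0.1],"twist":0,"fingers":0.55},{"dp":[0,0,0.1],"twist":0,"fingers":0.55},{"dp":[0,0,0.1],"twist":0,"fingers":0.55},{"dp":[0,0,-3],"twist":0,"fingers":0.55},{"dp":[0,0,-7],"twist":0,"fingers":0.55},{"dp":[-4,-0.5,-9.5],"twist":0,"fingers":0.6}]' 20
python3 -m jog '[{"dp":[-6,-0.5,0],"twist":0,"fingers":0.6},{"dp":[-12,-1,0],"twist":0,"fingers":0.6},{"dp":[-18,-1.5,0],"twist":0,"fingers":0.6},{"dp":[-24,-2,0],"twist":0,"fingers":0.6},{"dp":[-30,-2.5,0],"twist":0,"fingers":0.6},{"dp":[-36,-3,0],"twist":0,"fingers":0.6},{"dp":[-38.1,-3.1,0],"twist":0,"fingers":0.6},{"dp":[-38.1,-3.1,0],"twist":0,"fingers":0.6}]' 20
python3 - <<'E'
from h import *
c=cam('wrist'); cv2.imwrite('pics/fh1.png',c['pixels']); w=cloud(c); v,u=np.indices(w.shape[:2])
o=env.get_obs(); print(o['tool_pos'].round(4),proj(c,o['tool_pos']))
m=((w[...,2]>.031)&(w[...,2]<.041)).astype(np.uint8)
k,l,s,ce=cv2.connectedComponentsWithStats(m)
for i in range(1,k):
    if s[i,4]>100:
        q=w[l==i]; print(s[i],q.mean(0).round(4),'mid',((q.min(0)+q.max(0))/2).round(4),np.ptp(q,0).round(3))
s=cam('side'); w=cloud(s); q=w[(w[...,2]>.155)&(w[...,2]<.16)&(abs(w[...,0]-.573)<.03)&(abs(w[...,1]-.02)<.03)]; print('ring top',len(q),q.mean(0))
u,v=map(int,proj(s,[.573,.021,.155])); cv2.imwrite('pics/st2.png',np.hstack([cv2.resize(c['pixels'],(533,400)),cv2.resize(s['pixels'][v-33:v+33,u-22:u+22],(266,400))]))
E
```

```text
time_s: 11.68
tool_pos: [0.569, -0.0153, 0.2518]
tool_rot: [179.8, -0.1, 90.4]
force: [1.1, -0.3, -0.1]
grip_width: 0.0503
grasp_force: 0.0
time_s: 12.68
tool_pos: [0.5363, -0.4012, 0.2491]
tool_rot: [-180.0, -0.0, 89.8]
force: [0.5, 1.6, 0.9]
grip_width: 0.052
grasp_force: 0.0
[ 0.5375 -0.3989  0.2493] (np.float64(284.19917413701046), np.float64(262.83324269235044))
[268  10  34  38 361] [ 0.5391 -0.2453  0.0344] mid [ 0.5389 -0.2457  0.0345] [0.033 0.033 0.007]
[531 101  29  51 328] [ 0.8089 -0.339   0.0358] mid [ 0.8141 -0.3403  0.036 ] [0.022 0.052 0.01 ]
[273 155  30  30 265] [ 0.5426 -0.3861  0.0344] mid [ 0.5422 -0.3863  0.0346] [0.032 0.032 0.007]
ring top 59 [0.57332239 0.02865646 0.15687105]
```

View pics/st2.png

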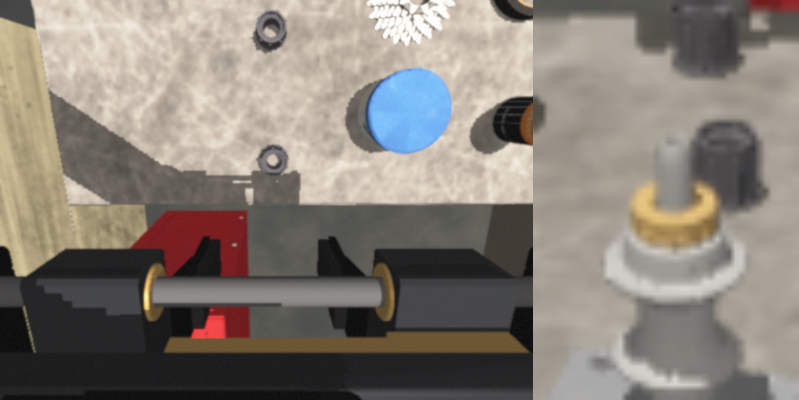

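Both rings are stacked on the hub (right panel). The freehubs are at (0.542,-0.386) and (0.539,-0.246). I'll lift B first.

```bash
cat > wt.py <<'E'
from h import *
F=[]
for _ in range(4):
    env.read_camera('side'); o=env.get_obs(); F.append(np.r_[o['force'],o['effort'][[1,3]]])
print(np.array(F).round(2)); print(np.mean(F,0).round(3),o['tool_pos'].round(4),o['grip_width'],o['time_s'])
E
python3 -m jog '[{"dp":[1.4,0.5,5],"twist":0,"fingers":0.6},{"dp":[1.4,0.5,11],"twist":0,"fingers":0.6},{"dp":[1.4,0.5,17],"twist":0,"fingers":0.6},{"dp":[1.4,0.5,22],"twist":0,"fingers":0.6},{"dp":[1.4,0.5,24],"twist":0,"fingers":0.6},{"dp":[1.4,0.5,24],"twist":0,"fingers":0.6},{"dp":[1.4,0.5,24],"twist":0,"fingers":0.6}]' 30
python3 -m jog '[{"dp":[0,0,0],"twist":0,"fingers":0.2},{"dp":[0,0,0],"twist":0,"fingers":0.2},{"dp":[0,0,0],"twist":0,"fingers":0.2},{"dp":[0,0,0],"twist":0,"fingers":0.2},{"dp":[0,0,-1],"twist":0,"fingers":0.2},{"dp":[0,0,-3],"twist":0,"fingers":0.2},{"dp":[0,0,-4],"twist":0,"fingers":0.2},{"dp":[0,0,-4],"twist":0,"fingers":0.2}]' 30
python3 -m jog '[{"dp":[0,0,0],"twist":0,"fingers":0.2},{"dp":[0,0,0],"twist":0,"fingers":0.2},{"dp":[0,0,0],"twist":0,"fingers":0.2},{"dp":[0,0,0],"twist":0,"fingers":0.2}]' 30
python3 wt.py
```

```text
time_s: 13.65
tool_pos: [0.5441, -0.3866, 0.0124]
tool_rot: [179.8, 0.1, 90.0]
force: [-0.1, -0.1, -0.3]
grip_width: 0.0524
grasp_force: 0.0
time_s: 14.65
tool_pos: [0.543, -0.3867, 0.0513]
tool_rot: [179.9, 0.1, 90.0]
force: [0.2, -0.5, -2.0]
grip_width: 0.0335
grasp_force: 30.0
time_s: 15.15
tool_pos: [0.5419, -0.386, 0.0493]
tool_rot: [-180.0, -0.0, 90.0]
force: [0.2, 0.2, -1.7]
grip_width: 0.0338
grasp_force: 30.0
[[ 4.000e-02 -7.600e-01 -1.050e+00 -5.419e+01 -2.834e+01]
 [ 6.000e-02  2.000e-01 -1.530e+00 -5.419e+01 -2.835e+01]
 [ 4.000e-02  3.000e-01 -2.020e+00 -5.419e+01 -2.836e+01]
 [ 9.000e-01  5.200e-01 -1.660e+00 -5.419e+01 -2.836e+01]]
[  0.258   0.068  -1.564 -54.19  -28.353] [ 0.542  -0.3861  0.0496] 0.033545678137836946 15.35
```

```bash
python3 -m jog '[{"dp":[0,0,2],"twist":0,"fingers":0.2},{"dp":[0,0,3.2],"twist":0,"fingers":0.2},{"dp":[0,0,3.8],"twist":0,"fingers":0.2},{"dp":[0,0,4],"twist":0,"fingers":0.2},{"dp":[0,0,4],"twist":0,"fingers":0.2},{"dp":[0,0,4],"twist":0,"fingers":0.2}]' 30
python3 -m jog '[{"dp":[0,0,0],"twist":0,"fingers":0.6},{"dp":[0,0,0],"twist":0,"fingers":0.6},{"dp":[0,0,0],"twist":0,"fingers":0.6},{"dp":[0,0,0],"twist":0,"fingers":0.6},{"dp":[0,0,-4],"twist":0,"fingers":0.6},{"dp":[0,0,-8],"twist":0,"fingers":0.6}]' 30
python3 -m jog '[{"dp":[5,-0.1,0],"twist":0,"fingers":0.6},{"dp":[10,-0.2,0],"twist":0,"fingers":0.6},{"dp":[14.05,-0.3,0],"twist":0,"fingers":0.6},{"dp":[14.05,-0.3,2],"twist":0,"fingers":0.6},{"dp":[14.05,-0.3,5],"twist":0,"fingers":0.6},{"dp":[14.05,-0.3,8],"twist":0,"fingers":0.6},{"dp":[14.05,-0.3,8],"twist":0,"fingers":0.6},{"dp":[14.05,-0.3,8],"twist":0,"fingers":0.6}]' 30
python3 -m jog '[{"dp":[0,0,0],"twist":0,"fingers":0.2},{"dp":[0,0,0],"twist":0,"fingers":0.2},{"dp":[0,0,0],"twist":0,"fingers":0.2},{"dp":[0,0,0],"twist":0,"fingers":0.2},{"dp":[0,0,-1],"twist":0,"fingers":0.2},{"dp":[0,0,-3],"twist":0,"fingers":0.2},{"dp":[0,0,-4],"twist":0,"fingers":0.2},{"dp":[0,0,-4],"twist":0,"fingers":0.2}]' 30
python3 -m jog '[{"dp":[0,0,0],"twist":0,"fingers":0.2},{"dp":[0,0,0],"twist":0,"fingers":0.2},{"dp":[0,0,0],"twist":0,"fingers":0.2},{"dp":[0,0,0],"twist":0,"fingers":0.2}]' 30
python3 wt.py
```

```text
time_s: 16.1
tool_pos: [0.5417, -0.3859, 0.0105]
tool_rot: [-180.0, -0.0, 90.0]
force: [-2.3, 2.4, 6.0]
grip_width: 0.0337
grasp_force: 30.0
time_s: 16.85
tool_pos: [0.5417, -0.3858, 0.0898]
tool_rot: [-179.9, -0.0, 90.0]
force: [0.6, -0.5, 1.0]
grip_width: 0.0521
grasp_force: 0.0
time_s: 17.85
tool_pos: [0.5398, -0.246, 0.0106]
tool_rot: [179.9, 0.0, 90.0]
force: [-0.4, 0.5, -0.8]
grip_width: 0.0521
grasp_force: 0.0
time_s: 18.85
tool_pos: [0.54, -0.2459, 0.0511]
tool_rot: [179.8, 0.1, 90.0]
force: [0.9, 0.9, -3.9]
grip_width: 0.0329
grasp_force: 30.0
time_s: 19.35
tool_pos: [0.5389, -0.2454, 0.0493]
tool_rot: [-180.0, -0.0, 90.0]
force: [1.0, -0.1, -2.8]
grip_width: 0.0326
grasp_force: 30.0
[[  0.38   0.8   -3.64 -47.37 -28.27]
 [ -0.69  -0.27  -2.6  -47.36 -28.28]
 [ -0.22  -0.45  -2.6  -47.36 -28.29]
 [ -0.2   -0.15  -3.33 -47.37 -28.29]]
[-1.8400e-01 -1.8000e-02 -3.0430e+00 -4.7365e+01 -2.8283e+01] [ 0.539  -0.2455  0.0495] 0.03312933348204333 19.55
```

A weighs about 3.0 N and B about 1.6 N, so A is the steel one. Carrying A to the hub.

```bash
python3 -m jog '[{"dp":[0,0,-5],"twist":0,"fingers":0.2},{"dp":[0,0,-11],"twist":0,"fingers":0.2},{"dp":[0,0,-17],"twist":0,"fingers":0.2},{"dp":[3,0.6,-22],"twist":0,"fingers":0.2},{"dp":[8,1.4,-22],"twist":0,"fingers":0.2},{"dp":[13,2.2,-22],"twist":0,"fingers":0.2},{"dp":[18,3.1,-22],"twist":0,"fingers":0.2},{"dp":[19.6,3.4,-22],"twist":0,"fingers":0.2}]' 30
python3 -m jog '[{"dp":[0,0,0],"twist":0,"fingers":0.2},{"dp":[0,0,0],"twist":0,"fingers":0.2},{"dp":[0,0,0],"twist":0,"fingers":0.2},{"dp":[0,0,0],"twist":0,"fingers":0.2}]' 30
python3 - <<'E'
from h import *
c=cam('wrist'); s=cam('side'); o=env.get_obs(); T=o['tool_pos']; print(T,o['tool_rot'],proj(c,T+[0,0,.0255]))
w=cloud(c); m=(abs(w[...,2]-T[2]-.0255)<.006)&(abs(w[...,0]-T[0])<.03)&(abs(w[...,1]-T[1])<.022); q=w[m]; print(len(q),((q.min(0)+q.max(0))/2-T).round(4),np.ptp(q,0).round(3))
m=(abs(w[...,2]-.1575)<.003)&(abs(w[...,0]-.5733)<.03)&(abs(w[...,1]-.0215)<.03); q=w[m]; print(len(q),((q.min(0)+q.max(0))/2).round(4),np.ptp(q,0).round(3))
b=s['pixels'][165:220,240:300]
cv2.imwrite('pics/st3.png',np.hstack([cv2.resize(c['pixels'],(533,400)),cv2.resize(s['pixels'][120:240,210:290],(266,400))]))
E
```

```text
time_s: 20.55
tool_pos: [0.5733, -0.0444, 0.2696]
tool_rot: [180.0, -0.1, 90.4]
force: [0.5, -0.0, -3.0]
grip_width: 0.0325
grasp_force: 30.0
time_s: 21.05
tool_pos: [0.5729, -0.0509, 0.2696]
tool_rot: [180.0, 0.0, 89.9]
force: [0.3, -0.4, -2.8]
grip_width: 0.033
grasp_force: 30.0
[ 0.57294721 -0.05021446  0.26957293] [1.79995745e+02 6.29176175e-03 8.99377726e+01] (np.float64(282.0520301053724), np.float64(290.5010986978091))
1953 [0.0003 0.0072 0.0255] [0.054 0.02  0.012]
1140 [0.5734 0.0211 0.1568] [0.033 0.034 0.004]
```

View pics/st3.png

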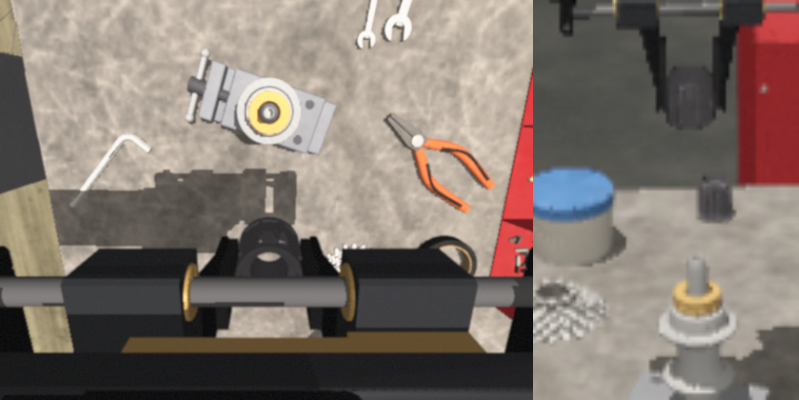

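The light freehub stands upright on the bench (714,198). The heavy one is held upright, and the rings are in place. Moving over the axle and lowering.

```bash
python3 -m jog '[{"dp":[3.5,0,0],"twist":0,"fingers":0.2},{"dp":[7.1,0,0],"twist":0,"fingers":0.2},{"dp":[7.1,0,3],"twist":0,"fingers":0.2},{"dp":[7.1,0,6],"twist":0,"fingers":0.2},{"dp":[7.1,0,6],"twist":0,"fingers":0.2},{"dp":[7.1,0,6],"twist":0,"fingers":0.2},{"dp":[7.1,0,6],"twist":0,"fingers":0.2}]' 30
python3 -m jog '[{"dp":[0,0,0.6],"twist":0,"fingers":0.2},{"dp":[0,0,1.2],"twist":0,"fingers":0.2},{"dp":[0,0,1.8],"twist":0,"fingers":0.2},{"dp":[0,0,2.3],"twist":0,"fingers":0.2},{"dp":[0,0,2.3],"twist":0,"fingers":0.2},{"dp":[0,0,2.3],"twist":0,"fingers":0.2}]' 30
```

```text
time_s: 22.02
tool_pos: [0.5741, 0.0214, 0.2114]
tool_rot: [179.8, -0.0, 90.0]
force: [-0.2, -0.1, -3.6]
grip_width: 0.0331
grasp_force: 30.0
time_s: 22.78
tool_pos: [0.5731, 0.0215, 0.1867]
tool_rot: [180.0, 0.0, 90.0]
force: [0.5, 0.1, -2.8]
grip_width: 0.0326
grasp_force: 30.0
```

On the axle with no contact force, so going down to the rings.

```bash
python3 -m jog '[{"dp":[0,0,0.6],"twist":0,"fingers":0.2},{"dp":[0,0,1.2],"twist":0,"fingers":0.2},{"dp":[0,0,1.6],"twist":0,"fingers":0.2},{"dp":[0,0,1.8],"twist":0,"fingers":0.2},{"dp":[0,0,1.9],"twist":0,"fingers":0.2},{"dp":[0,0,1.95],"twist":0,"fingers":0.2},{"dp":[0,0,1.95],"twist":0,"fingers":0.2},{"dp":[0,0,1.95],"twist":0,"fingers":0.2}]' 30
```

```text
time_s: 23.78
tool_pos: [0.5731, 0.0215, 0.1673]
tool_rot: [180.0, 0.0, 90.0]
force: [-0.1, -0.0, -1.9]
grip_width: 0.0328
grasp_force: 30.0
```

```bash
python3 -m jog '[{"dp":[0,0,0.05],"twist":0,"fingers":0.2},{"dp":[0,0,0.1],"twist":0,"fingers":0.2},{"dp":[0,0,0.1],"twist":0,"fingers":0.2},{"dp":[0,0,0.1],"twist":0,"fingers":0.2},{"dp":[0,0,0.1],"twist":0,"fingers":0.2},{"dp":[0,0,0.1],"twist":0,"fingers":0.2}]' 30
python3 - <<'E'
from h import *
c=cam('side'); d=cam('scene'); o=env.get_obs(); print(o['tool_pos'],o['tool_rot'],o['force'],o['joint_velocities'].round(2))
def crop(c):
    u,v=map(int,proj(c,[.573,.021,.16])); return cv2.resize(c['pixels'][v-30:v+30,u-30:u+30],(400,400))
cv2.imwrite('pics/end.png',np.hstack([crop(c),crop(d)]))
E
```

```text
time_s: 24.52
tool_pos: [0.5733, 0.0215, 0.1668]
tool_rot: [179.9, -0.0, 90.0]
force: [-2.3, 0.3, 6.4]
grip_width: 0.033
grasp_force: 30.0
[0.57327439 0.02148449 0.16680367] [ 1.79950460e+02 -1.25985995e-04  8.99990645e+01] [-3.20945012 -0.16656048  4.91356288] [ 0.03  0.11  0.03  0.02  0.   -0.02  0.1 ]
```

View pics/end.png

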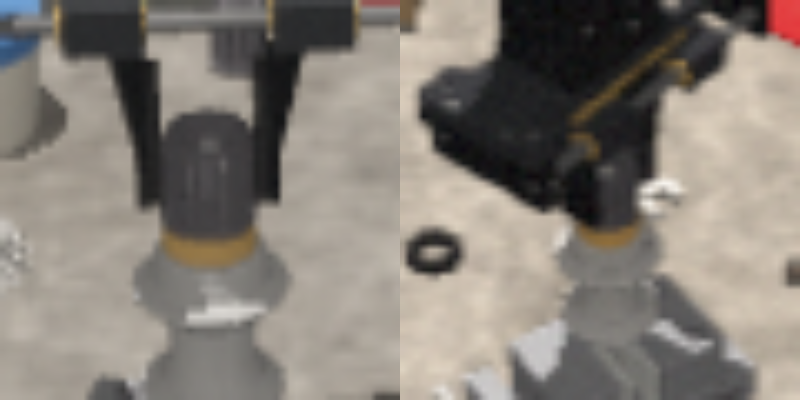

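The freehub sits square on the two rings in both views, still gripped, upright and still, with a light downward push of about 8 N.

```bash
python3 -c "
from cell import env
print(env.sign_off())"
```

```text
the job is handed in; nothing more can be done
None
```

The job is handed in at about 25 s of the 72 s allowed: two brass rings and the steel freehub (`freehub_a`, about 3.0 N against 1.6 N when lifted) are on the axle, with the freehub still gripped upright; the light one stands on the bench and the third ring was left there.

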